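Peel the top paint-tray liner off the stuck stack and hold it out

ROBOT

A 6-joint arm with a two-finger parallel gripper is mounted at the origin on the work surface. World frame = base frame: x ahead of the robot, y to its left, z up, the work surface at z = 0. Lengths are in m, angles in rad, forces in N, time in s.
With the tool pointing down it reaches from about 0.3 to 0.875 m from the base axis. Payload 6.4 kg.
Tool frame: the origin (TCP) lies between the finger pads, 19 mm behind the fingertips; this is the grasp point; z points along the fingers, y is the line along which they close (so a half turn about z gives the same grasp; the last joint's range is limited). The gripper opens to 85 mm and grips with 20 to 120 N. Pads are 22 mm wide; open, the fingers measure 114 mm over their backs; the gripper's body (76 mm by 85 mm) begins 54 mm behind the grasp point. The pads swing forward as they close: fully open they stand 13 mm farther back than shut.
Start: joints at [0.995, 0.181, 1.607, -0, 1.354, -0.206], TCP at [0.208, 0.536, 0.25] pointing down, gripper open.
Joint ranges: [-2.99, 2.99], [-0.89, 2.07], [0.3, 2.58], [-1.14, 4.28], [0, 2.63], [-3.12, 3.12]. Speed limits (rad/s): [2.57, 2.57, 3.01, 3.14, 3.14, 3.14].

INTERFACE

Orientations are given as a unit quaternion [w, x, y, z].
In Python, from bench import ctrl, camera, calibration, order, outline_of gives the robot as it stands.
- The arm moves only by the tool move_arm, never from a script. Its argument "series" is a list that holds one entry, the list of rows, each a list of 5 numbers: the opening, from 0 (shut) to 1 (fully open), then the shift along the tool's x, y, z in mm, then the turn about the tool's z in rad. A call has exactly 10 rows; each row is the pose to reach, as a shift and turn from the pose commanded when the call began, along the tool's axes at that moment; what a row does not reach only later rows make up. A row lasts 1/12 s, in which the tool goes at most 41.7 mm and 7.16 degrees, less where a joint would pass 70% of its speed; a pose out of reach is approached as far as the arm can. A call with a gripper value outside its range is refused whole. The fingers move at their own pace and stop on an object; the grip force is fixed at half the most. Time passes only in rows, so rows that repeat a pose let the fingers close, or fill a call up. It gives the time, the measured TCP pose, the force, the opening and the grip force at its end, in the units of the state.
- ctrl.get_obs(): the state, without advancing time (a new reading comes with each control period).
- camera(name): name is "scene" or "side" or "wrist"; returns (picture, depth): 480x640x3 uint8, blue, green, red; 480x640 float32, m along the optical axis (not along the pixel's ray), 0 where there is no reading.
- calibration(name): a dict with "intrinsics" (3x3 intrinsics, pixels), "rvec" (rotation vector, rad) and "tvec" (3), from world to camera coordinates, as OpenCV has them. Camera axes: x right, y down, z forward; pixel columns grow to the right and rows downward; lengths in m; the calibration is good to about 2 mm. A picture is of the moment at which its call begins: read the wrist's pose just before it. calibration takes no time and is no camera call; for the wrist camera it gives the pose at the moment of the call.
- order.hand_in(): hands the job in; it is judged then, once.
Trained networks look in the newest picture that a camera, given by its name, has taken for a name from the list of things; names that differ only in an ending like _2 or _b are one class to them, and where a whole thing is asked for, a point or a joint stands for the part that bears it (a point fixed in the world has none). Each returns a list of dicts, best first, with "conf" (0 to 1); they miss things now and then, are a little off and sometimes report something else, mostly with a low value. They report only what shows in the picture. A call takes as long as a camera call.
- outline_of(target, camera): "region" (480x640 bool, what is visible of it) and "bbox" ([centre column, centre row, width, height] in pixels, round what is visible of it).
The state is a dict: "time_s": time; "q": joint angles; "dq": joint speeds; "joint_efforts": joint torques, N m; "eef_pos": TCP position; "eef_rot": TCP orientation; "wrist_force": force on the tool from outside, world axes, zero at the start; "torque": the same for the moment, N m; "opening": opening from 0.0 (shut) to 1.0 (fully open); "grasp_force": force on a finger pad.
Only numpy, scipy, OpenCV 4.12 (cv2) and the standard library are available. Lean on these libraries where they do the work, as an engineer would, in place of code of your own. Each camera call takes 0.05 s, during which the arm holds its last target. There are 200 camera calls.

TASK

The nested stack of white paint-tray liners is stuck together by dabs of dried red paint at three of its corners: peel off just the top liner by gripping and lifting its one clean, unpainted corner first, so that the rest of the stack stays where it stands. Then present it to the painter: hold it right way up and level over the green work mat, its underside about 20 cm above the table, and finish while still holding it there, with everything else left undisturbed.

Things in the scene. Friction and masses are not known exactly. Their poses are not given: they have to be found in the camera images.
- liner: the top liner: stiff white open tray, 75 g, 220 (x) by 160 (y) by 40 mm deep. Origin: centre of its underside, z up. Round its mouth a solid rim 10 mm wide, 12 mm tall, upright faces, top 40 mm above the origin, outer faces at x +-110, y +-80 mm; walls below slope in 20 degrees. Nested in the stack, rim on rim, only these 12 mm show
- clean_corner (a point): outer top edge of the rim at the liner's clean corner, (-110, -80, 40) mm of the liner, the only corner without red paint. Pinch the rim beside it from above, one finger inside the tray and one outside, tips less than 12 mm below the rim's top, or the next rim is caught too
- far_corner (a point): outer top edge of the rim at the liner's corner across from the clean one, (110, 80, 40) mm of the liner; stuck. Tipping the liner up from the clean corner about this one frees the two side dabs in turn (about 0.1 rad), this one lets go last; the stack then stays down
- stack: the other four liners, nested as one (they do not come apart), white, loose on the table: 220 by 160 mm, 76 mm tall, 0.3 kg (3 N); the top liner's rim spans 76 to 88 mm. Origin: centre of its underside, axes as the liner's, whose origin starts 48 mm above. The three dabs together outpull its weight: a straight lift takes it along
- dab_a (a point): the dab of red dried paint on the long side at the liner's (-92, 80) mm, 86 mm above the table. Each dab clings to the stack, is 20 mm long, sticks out 9 mm from the rim and reaches 4 mm over the top liner's rim; it resists with about 1.2 N until the rim there has risen about 10 mm, then lets go for good
- dab_b (a point): a like dab on the same long side at the far corner, (92, 80) mm
- dab_c (a point): a like dab on the other long side at (92, -80) mm
- mat: the painter's green work mat with yellow lines, 300 mm (its x) by 240 mm (its y), 2 mm thick, lying on the table; origin at its centre, z up. It lies left or right, on the side where the stack is not
- cup: a blue plastic cup, 98 mm tall, 72 mm across, standing upright near the robot; origin at the centre of its underside
- pail_lid: a round white pail lid, 104 mm across, 8 mm thick, lying flat beyond the middle of the work area; origin at the centre of its underside
- red_jar: a red paint jar, 68 mm across, 85 mm tall, on the robot's left; origin at the centre of its underside
- black_jar: a black paint jar, 68 mm across, 85 mm tall, on the robot's right; origin at the centre of its underside
- glue_bottle: a white glue bottle with an orange cap, 52 mm across, 140 mm tall, on the robot's left; origin at the centre of its underside
- brush: a paint brush about 190 mm long, lying flat on the robot's right

How it is judged:
On the way, in this order (a step that is already met when the one before it is completed fails the run):
1. gripped beside the clean corner (tool point within 100 mm of it), that corner is lifted at least 20 mm off the stack while the opposite corner has risen less than 6 mm (distance between the grasp point and clean_corner below 0.1 m and z of clean_corner in the frame of stack above 0.108 m and z of far_corner in the frame of stack below 0.094 m), for 0.1 s.
2. the liner is off the stack: its centre at least 60 mm above its nest, touching nothing of the stack (z of liner in the frame of stack above 0.108 m and contact force between liner and stack below 0.05 N), for 0.1 s.
At the end, for the whole second after the job is handed in: the gripper holds the liner right way up and level within 15 degrees, at rest, its underside 13 to 32 cm above the table and its centre over the mat, touching nothing of the stack; the stack stands within 30 mm of where it was (height (world z) of liner between 0.13 and 0.32 m and angle between liner's own z axis and vertical below 0.26 rad and x of liner in the frame of mat between -0.15 and 0.15 m and y of liner in the frame of mat between -0.12 and 0.12 m and contact force between the fingers and liner above 1 N and contact force between liner and stack below 0.05 N and linear speed of liner below 0.05 m/s and distance of stack from where it was at the start of the episode below 0.03 m and angle between stack's own z axis and vertical below 0.1 rad); the arm keeps its last pose, push and grip.
It fails at once if the rest of the stack is lifted, dragged or tipped (more than 30 mm or 0.2 rad) (distance of stack from where it was at the start of the episode above 0.03 m or angle between stack's own z axis and vertical above 0.2 rad).
It fails at once if a bystander is moved by more than 30 mm (distance of any of cup, pail_lid, red_jar, black_jar, glue_bottle, brush from where it was at the start of the episode above 0.03 m).
It also fails if it takes over 48 s, if anything falls off the work surface, if the arm or the gripper's body presses on something with over 40 N, if the wrist force passes 120 N, or if a joint passes its speed limit or range.

## Working session

There is one attempt and no reset: what is moved stays moved. The work goes in short steps, Python scripts to look and compute and a tool call to move; the robot and the scene stay as the last step left them, time stands still between calls to the robot, and variables do not carry over. Pictures are saved under pics/ and viewed, at most 13 in all, crops included, and the job is handed in when it is done.

Besides the shell and the picture viewer there is one more tool, called after "Call:" in YAML: its name, and indented under it one key for each argument. move_arm: Moves the arm, as the interface text tells. Its arguments: {"type":"object","properties":{"series":{"type":"array","items":{"type":"array","items":{"type":"array","items":{"type":"number"}}}}},"required":["series"]}

```bash
mkdir -p pics
cat > h.py <<'E'
import numpy as np, cv2
from bench import ctrl,camera,calibration,order,outline_of
def cloud(d,c):
    K=np.array(c["intrinsics"]);R=cv2.Rodrigues(np.array(c["rvec"],float))[0];t=np.array(c["tvec"],float).ravel()
    v,u=np.mgrid[:480,:640]
    P=np.stack([(u-K[0,2])/K[0,0]*d,(v-K[1,2])/K[1,1]*d,d],-1)
    return (P-t)@R
E
python3 - <<'E'
from h import *
o=ctrl.get_obs();print(o["time_s"],o["eef_pos"],o["eef_rot"],o["opening"])
for n in["scene","side"]:
    c=calibration(n);p,d=camera(n);cv2.imwrite(f"pics/{n}0.png",p);W=cloud(d,c);np.savez(f"{n}0.npz",p=p,W=W,d=d)
    R=cv2.Rodrigues(np.array(c["rvec"],float))[0];print(n,-R.T@np.array(c["tvec"]).ravel())
    for t in["liner","stack","dab_a","mat","cup","pail_lid","red_jar","black_jar","glue_bottle","brush"]:
        for r in outline_of(t,n)[:4]:
            w=W[r["region"]&(d>0)]
            print(t,round(r["conf"],2),np.round(r["bbox"]),np.round(np.median(w,0),3) if len(w) else"",np.round(np.percentile(w,[2,98],axis=0),3).tolist() if len(w) else "")
E
```

```text
0.0 [0.207502   0.53569709 0.24908699] [-3.37898546e-04  1.83834794e-01  9.82956770e-01 -8.01351908e-04] 1.0002754153737075
scene [1.46649884 0.5145896  0.78331469]
liner 0.62 [386. 253.  88.  59.] [0.517 0.201 0.061] [[0.433, 0.133, 0.05], [0.648, 0.287, 0.091]]
stack 0.74 [391. 268.  93.  65.] [0.645 0.24  0.053] [[0.446, 0.129, 0.001], [0.65, 0.295, 0.093]]
dab_a 0.81 [389. 271.  91.  64.] [0.645 0.232 0.055] [[0.451, 0.13, 0.002], [0.65, 0.294, 0.092]]
mat 0.84 [263. 233. 121.  71.] [ 0.536 -0.195  0.003] [[0.375, -0.324, -0.0], [0.668, -0.08, 0.007]]
mat 0.24 [334. 219.  25.  37.] [ 0.445 -0.003  0.069] [[0.391, -0.042, 0.003], [0.46, 0.024, 0.099]]
cup 0.72 [335. 219.  22.  39.] [ 0.446 -0.003  0.069] [[0.391, -0.041, 0.007], [0.461, 0.023, 0.099]]
pail_lid 0.69 [282. 301.  44.  28.] [0.761 0.019 0.007] [[0.712, -0.029, 0.003], [0.807, 0.066, 0.011]]
red_jar 0.9 [502. 266.  33.  37.] [0.444 0.467 0.073] [[0.4, 0.442, 0.004], [0.459, 0.502, 0.088]]
red_jar 0.53 [388. 254.  87.  61.] [0.519 0.202 0.062] [[0.432, 0.132, 0.05], [0.648, 0.288, 0.091]]
black_jar 0.95 [179. 202.  27. 
[... 1267 characters left out ...]
.  54.] [0.541 0.236 0.063] [[0.43, 0.127, 0.047], [0.642, 0.286, 0.088]]
pail_lid 0.85 [386. 219.  35.  27.] [0.76  0.017 0.005] [[0.713, -0.031, 0.0], [0.805, 0.063, 0.009]]
red_jar 0.78 [220. 155.  25.  40.] [0.421 0.45  0.052] [[0.392, 0.437, -0.002], [0.457, 0.589, 0.086]]
black_jar 0.92 [428. 409.  41.  54.] [ 0.552 -0.512  0.076] [[0.53, -0.535, 0.002], [0.589, -0.475, 0.087]]
glue_bottle 0.62 [257. 134.  13.  43.] [0.556 0.477 0.066] [[0.535, 0.465, 0.003], [0.588, 0.582, 0.139]]
glue_bottle 0.3 [283. 182.  90.  49.] [0.541 0.236 0.061] [[0.432, 0.127, 0.047], [0.643, 0.283, 0.088]]
brush 0.62 [332. 421.  28.  96.] [ 0.404 -0.42   0.017] [[0.371, -0.522, 0.01], [0.44, -0.347, 0.022]]
```

View pics/scene0.png

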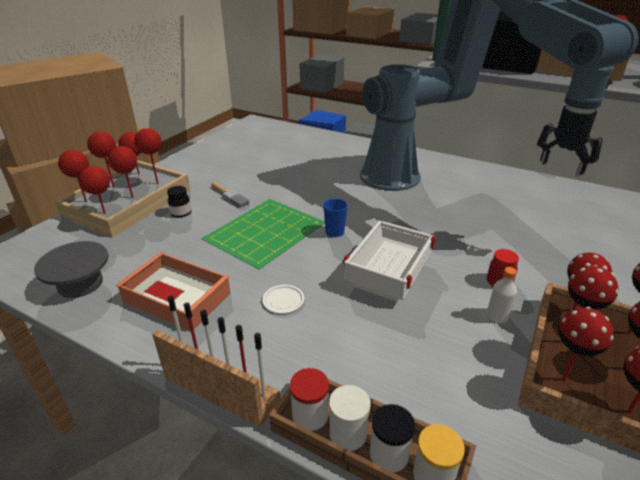

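View pics/side0.png

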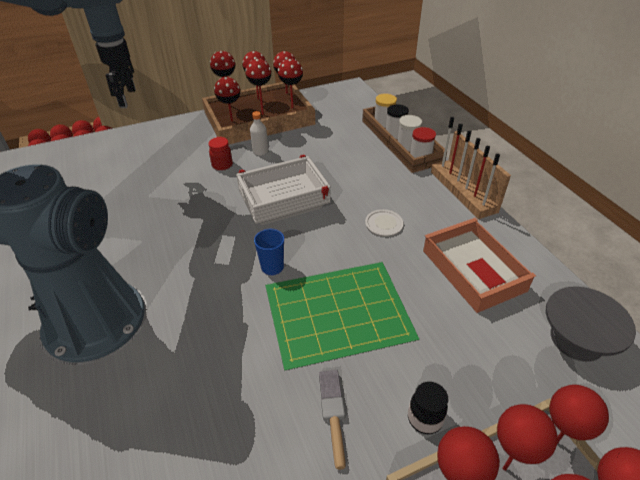

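The scene view shows the stack in the middle, around (388,258). Red dabs sit at (433,240), (408,282) and (348,262), so the clean corner is at low x, low y, facing the cup at (335,218). The mat is at (263,233) on the robot's right. The side view agrees, with dabs at (325,190) and (303,157).

Run:
```python
from h import *
for n in["scene","side"]:
    z=np.load(f"{n}0.npz");W=z["W"];p=z["p"].astype(int)
    m=(W[...,2]>.08)&(W[...,2]<.094)&(abs(W[...,0]-.54)<.17)&(abs(W[...,1]-.21)<.14)&(z["d"]>0)
    white=m&(p.max(-1)-p.min(-1)<50)
    red=(p[...,2]>p[...,1]+50)&(abs(W[...,0]-.54)<.17)&(abs(W[...,1]-.21)<.14)&(W[...,2]>.05)
    r=cv2.minAreaRect((W[white][:,:2]*1000).astype(np.float32));print(n,white.sum(),r,cv2.boxPoints(r).round().tolist())
    k,l=cv2.connectedComponents(red.astype(np.uint8))
    for i in range(1,k):
        if (l==i).sum()>3:print("red",(l==i).sum(),W[l==i].mean(0).round(3))
    g=(p[...,1]>p[...,2]+40)&(p[...,1]>p[...,0]+40)&(W[...,2]<.02)&(abs(W[...,0]-.53)<.25)&(abs(W[...,1]+.2)<.2)
    r=cv2.minAreaRect((W[g][:,:2]*1000).astype(np.float32));print("mat",r)
```

```text
scene 1081 ((538.26318359375, 209.823974609375), (174.6198272705078, 225.36412048339844), 89.66473388671875) [[425.0, 123.0], [650.0, 122.0], [651.0, 296.0], [426.0, 298.0]]
red 35 [0.45  0.293 0.084]
red 15 [0.632 0.128 0.093]
red 38 [0.635 0.293 0.086]
mat ((519.404052734375, -200.2133331298828), (242.52297973632812, 304.17584228515625), 80.44878387451172)
side 834 ((537.9591064453125, 208.4761962890625), (174.38040161132812, 220.66232299804688), 89.869384765625) [[427.0, 122.0], [648.0, 121.0], [648.0, 295.0], [428.0, 296.0]]
red 10 [0.63  0.288 0.091]
red 10 [0.447 0.289 0.091]
red 53 [0.628 0.123 0.081]
mat ((520.062255859375, -202.0045166015625), (244.050048828125, 300.2461242675781), 80.88903045654297)
```

Call:
move_arm:
  series:
    - [[1,-37,-29,0,-0.04],[1,-62,-48,0,-0.08],[1,-95,-73,0,-0.12],[1,-127,-98,0,-0.16],[1,-160,-123,0,-0.2],[1,-192,-148,0,-0.24],[1,-224,-172,0,-0.28],[1,-257,-197,0,-0.32],[1,-290,-222,0,-0.36],[1,-322,-247,0,-0.37]]

```text
time_s: 1.93
eef_pos: [0.4196, 0.1876, 0.2504]
eef_rot: [0.001, -0.001, 1.0, 0.0]
wrist_force: [0.7, 0.8, 0.3]
opening: 0.998
grasp_force: 0.0
```

Run:
```python
from h import *
from scipy.spatial.transform import Rotation as R
o=ctrl.get_obs();q=o["eef_rot"];print(o["time_s"],o["eef_pos"],R.from_quat(np.r_[q[1:],q[0]]).as_matrix().round(3),o["wrist_force"])
```

```text
1.9333 [0.41956716 0.18759952 0.2503841 ] [[-1.    -0.002  0.001]
 [-0.002  1.     0.   ]
 [-0.001  0.    -1.   ]] [0.70645277 0.79792682 0.28045254]
```

Call:
move_arm:
  series:
    - [[0.8,-5,-9,5,0],[0.7,-12,-20,12,0],[0.6,-20,-32,25,0],[0.5,-28,-45,38,0],[0.5,-33,-55,50,0],[0.5,-33,-55,50,0],[0.5,-33,-55,50,0],[0.5,-33,-55,50,0],[0.5,-33,-55,50,0],[0.5,-33,-55,50,0]]

```text
time_s: 2.77
eef_pos: [0.452, 0.1352, 0.2009]
eef_rot: [0.001, -0.001, 1.0, 0.0]
wrist_force: [-0.0, -0.3, -0.4]
opening: 0.503
grasp_force: 0.0
```

Run:
```python
from h import *
o=ctrl.get_obs();print(o["time_s"],o["eef_pos"],o["opening"])
c=calibration("wrist");p,d=camera("wrist");cv2.imwrite("pics/w1.png",p);W=cloud(d,c);p=p.astype(int)
print(-cv2.Rodrigues(np.array(c["rvec"],float))[0].T@np.array(c["tvec"]).ravel())
m=(W[...,2]>.08)&(W[...,2]<.094)&(d>0)&(W[...,0]>.4)&(W[...,0]<.67)&(W[...,1]>.09)&(W[...,1]<.32)&(p.max(-1)-p.min(-1)<60)
q=W[m];print(m.sum(),q.min(0),q.max(0),np.percentile(q,[1,50,99],axis=0).round(4).tolist())
# rim low-y band profile and low-x band
a=q[(q[:,1]<.16)&(q[:,0]>.45)&(q[:,0]<.6)];print("y rim",len(a),np.percentile(a[:,1],[1,5,50,95,99]).round(4))
a=q[(q[:,0]<.46)&(q[:,1]>.15)];print("x rim",len(a),np.percentile(a[:,0],[1,5,50,95,99]).round(4)) if len(a) else 0
```

```text
2.7667 [0.45196858 0.13520184 0.20088247] 0.5031847539458152
[0.36742145 0.1360094  0.32420848]
11487 [0.42645217 0.12305566 0.08000333] [0.64607244 0.29855605 0.0932906 ] [[0.4268, 0.1312, 0.0805], [0.46, 0.2167, 0.0871], [0.641, 0.2897, 0.089]]
y rim 2697 [0.1311 0.1315 0.1358 0.1405 0.1409]
x rim 4672 [0.4268 0.427  0.4317 0.4524 0.4583]
```

View pics/w1.png

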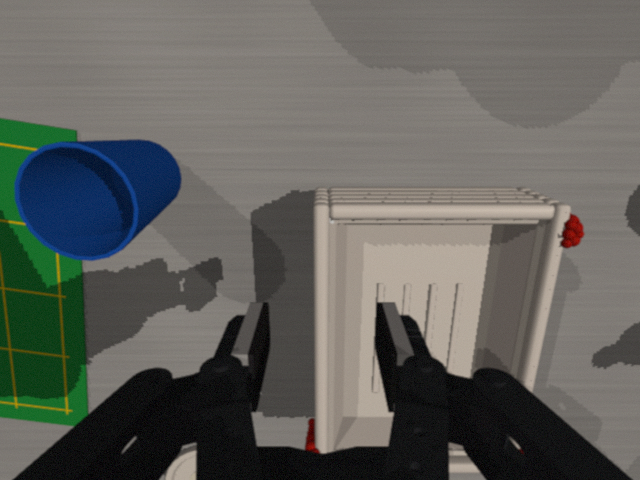

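The wrist view shows the fingers straddling the low-y rim at column ~321. The clean corner is at (318,205), with dabs at (570,232) and (312,435). I'll descend and close.

Call:
move_arm:
  series:
    - [[0.5,1,1,30,0],[0.5,1,1,60,0],[0.5,1,1,85,0],[0.5,1,1,98,0],[0.5,1,1,103,0],[0.5,1,1,103,0],[0.3,1,1,103,0],[0.15,1,1,103,0],[0,1,1,103,0],[0,1,1,103,0]]

```text
time_s: 3.65
eef_pos: [0.4519, 0.1356, 0.0985]
eef_rot: [0.001, -0.0, 1.0, 0.0]
wrist_force: [-1.4, -0.1, 5.7]
opening: 0.093
grasp_force: 59.9
```

Call:
move_arm:
  series:
    - [[0,0,0,0,0],[0,0,0,0,0],[0,0,0,0,0],[0,0,0,-1,0],[0,0,0,-2,0],[0,0,0,-3,0],[0,0,0,-4,0],[0,0,0,-5,0],[0,0,0,-6,0],[0,0,0,-6,0]]

```text
time_s: 4.48
eef_pos: [0.4505, 0.1354, 0.1029]
eef_rot: [-0.0, -0.0, 1.0, -0.0]
wrist_force: [-0.6, 0.4, -1.4]
opening: 0.089
grasp_force: 58.9
```

```bash
cat > look.py <<'E'
import sys
from h import *
o=ctrl.get_obs();print(o["time_s"],o["eef_pos"].round(4),o["opening"],o["grasp_force"],o["wrist_force"].round(2),o["torque"].round(2))
for n in["scene","side","wrist"]:
    c=calibration(n);p,d=camera(n);cv2.imwrite(f"pics/{n}_{sys.argv[1]}.png",p)
    W=cloud(d,c);p=p.astype(int)
    m=(d>0)&(W[...,2]>.04)&(W[...,2]<.2)&(p.max(-1)-p.min(-1)<60)&(p.sum(-1)>330)
    s=n
    for nm,x,y in[("clean-x",.4315,.17),("a",.4315,.27),("c",.645,.15),("b",.645,.27),("long-mid",.54,.291),("longlow-mid",.54,.136)]:
        k=m&(abs(W[...,0]-x)<.01)&(abs(W[...,1]-y)<.015)
        s+=f" {nm}:{np.percentile(W[k][:,2],95):.4f}" if k.sum()>3 else f" {nm}:-"
    print(s)
E
python3 look.py l1
```

```text
4.4833 [0.4505 0.1354 0.1029] 0.08856525028875623 58.85384738445282 [-0.65  0.42 -1.41] [-0.09  0.05 -0.02]
scene clean-x:0.0942 a:0.0933 c:0.0928 b:0.0912 long-mid:0.0917 longlow-mid:0.0931
side clean-x:0.0914 a:0.0908 c:0.0901 b:0.0890 long-mid:0.0897 longlow-mid:0.0904
wrist clean-x:0.0921 a:0.0892 c:- b:- long-mid:0.0885 longlow-mid:-
```

Call:
move_arm:
  series:
    - [[0,0,0,-1,0],[0,0,0,-2,0],[0,0,0,-3,0],[0,0,0,-4,0],[0,0,0,-5,0],[0,0,0,-6,0],[0,0,0,-7,0],[0,0,0,-8,0],[0,0,0,-8,0],[0,0,0,-8,0]]

```text
time_s: 5.47
eef_pos: [0.451, 0.1355, 0.1112]
eef_rot: [0.0, -0.0, 1.0, -0.0]
wrist_force: [-0.4, 0.9, -2.6]
opening: 0.095
grasp_force: 59.0
```

```bash
python3 look.py l2
```

```text
5.4667 [0.451  0.1355 0.1112] 0.0951810217995798 58.964319373480976 [-0.43  0.85 -2.64] [-0.31  0.17 -0.01]
scene clean-x:0.1031 a:0.0983 c:0.1012 b:0.0962 long-mid:0.0960 longlow-mid:0.1014
side clean-x:0.0992 a:0.0959 c:0.0975 b:0.0937 long-mid:0.0935 longlow-mid:0.1001
wrist clean-x:0.0998 a:0.0960 c:- b:- long-mid:0.0942 longlow-mid:-
```

Run:
```python
import cv2,numpy as np
a=cv2.imread("pics/side_l2.png")[145:235,225:345];b=cv2.imread("pics/side0.png")[145:235,225:345]
c=cv2.imread("pics/scene_l2.png")[215:305,330:450];d=cv2.imread("pics/scene0.png")[215:305,330:450]
f=lambda i:cv2.resize(i,(400,300),interpolation=cv2.INTER_CUBIC)
cv2.imwrite("pics/cmp2.png",np.vstack([np.hstack([f(b),f(a)]),np.hstack([f(d),f(c)])]))
```

```text
(no output)
```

View pics/cmp2.png

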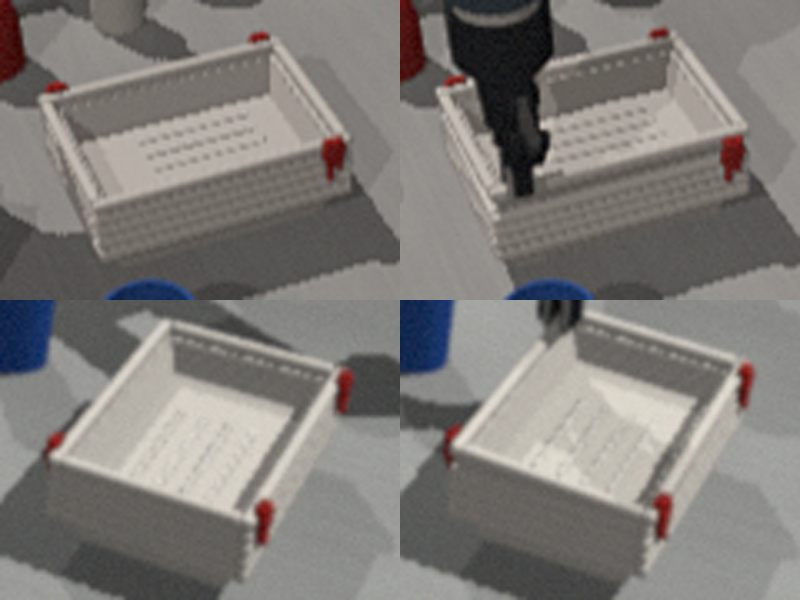

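The stack is staying down and a gap is opening along the near long side, but the flat grip holds the liner too stiffly: the far corner rises as well. I'll set it back and regrip diagonally across the clean corner with a shallow bite. That lets it hinge the right way.

Call:
move_arm:
  series:
    - [[0,0,0,3,0],[0,0,0,6,0],[0,0,0,9,0],[0,0,0,12,0],[0,0,0,12,0],[0.2,0,0,12,0],[0.4,0,0,12,0],[0.6,0,0,12,0],[0.6,0,0,12,0],[0.6,0,0,6,0]]

```text
time_s: 6.45
eef_pos: [0.45, 0.1354, 0.1043]
eef_rot: [-0.001, -0.0, 1.0, -0.0]
wrist_force: [-0.5, -0.1, 0.2]
opening: 0.6
grasp_force: 0.0
```

Call:
move_arm:
  series:
    - [[0.6,0,0,-30,0],[0.6,0,0,-60,0],[0.6,0,0,-85,0.12],[0.6,5,0,-85,0.24],[0.6,10,2,-85,0.36],[0.6,15,4,-85,0.48],[0.6,15,4,-85,0.6],[0.6,15,4,-85,0.72],[0.6,15,4,-85,0.785],[0.6,15,4,-85,0.785]]

```text
time_s: 7.28
eef_pos: [0.4358, 0.1395, 0.1905]
eef_rot: [0.0, 0.383, 0.924, 0.0]
wrist_force: [-0.1, 0.2, -0.3]
opening: 0.596
grasp_force: 0.0
```

```bash
cat > rim.py <<'E'
import sys
from h import *
from scipy.spatial.transform import Rotation as R
o=ctrl.get_obs();q=o["eef_rot"];print(o["time_s"],o["eef_pos"].round(4),o["opening"],o["wrist_force"]);print(R.from_quat(np.r_[q[1:],q[0]]).as_matrix().round(3).tolist())
c=calibration("wrist");p,d=camera("wrist");cv2.imwrite(f"pics/{sys.argv[1]}.png",p);W=cloud(d,c);p=p.astype(int)
m=(W[...,2]>.08)&(W[...,2]<.11)&(d>0)&(W[...,0]>.4)&(W[...,0]<.67)&(W[...,1]>.09)&(W[...,1]<.32)&(p.max(-1)-p.min(-1)<60)&(p.sum(-1)>300)
q=W[m];print(m.sum(),np.percentile(q,[1,50,99],axis=0).round(4).tolist())
for lo in(.15,.18,.21,.24,.27):
    a=q[(q[:,0]<.44)&(abs(q[:,1]-lo)<.012)]
    if len(a)>20:print("xrim y",lo,len(a),np.percentile(a[:,0],[2,98]).round(4),np.median(a[:,2]).round(4))
for lo in(.46,.49,.52,.55,.58):
    a=q[(q[:,1]<.145)&(abs(q[:,0]-lo)<.012)]
    if len(a)>20:print("yrim x",lo,len(a),np.percentile(a[:,1],[2,98]).round(4),np.median(a[:,2]).round(4))
E
python3 rim.py w3
```

```text
7.2833 [0.4358 0.1395 0.1905] 0.5959905321387191 [-0.06942022  0.21376356 -0.26305546]
[[-0.706, 0.708, 0.001], [0.708, 0.706, -0.0], [-0.0, 0.0, -1.0]]
11509 [[0.426, 0.1336, 0.081], [0.446, 0.2296, 0.0872], [0.6432, 0.2909, 0.089]]
xrim y 0.15 713 [0.426 0.439] 0.0869
xrim y 0.18 736 [0.4259 0.4353] 0.0871
xrim y 0.21 794 [0.4259 0.4352] 0.0871
xrim y 0.24 890 [0.426  0.4353] 0.0872
xrim y 0.27 905 [0.426  0.4354] 0.0872
yrim x 0.46 613 [0.133  0.1424] 0.0871
yrim x 0.49 441 [0.133  0.1424] 0.0871
```

View pics/w3.png

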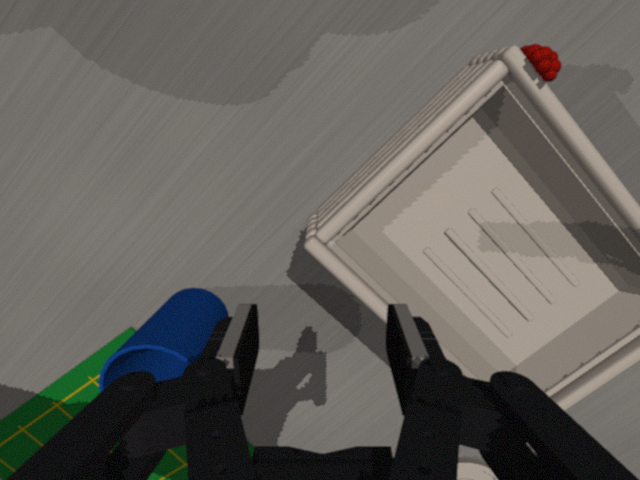

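The corner is at (312,240) with the fingers lined up along the diagonal; the liner is seated again (rim at 0.087). Gripping with a shallow bite.

Call:
move_arm:
  series:
    - [[0.6,1,0,30,0],[0.6,1.5,0,60,0],[0.6,1.5,0,80,0],[0.6,1.5,0,88,0],[0.6,1.5,0,88,0],[0.5,1.5,0,88,0],[0.4,1.5,0,88,0],[0.3,1.5,0,88,0],[0.2,1.5,0,88,0],[0,1.5,0,88,0]]

```text
time_s: 8.17
eef_pos: [0.4358, 0.1403, 0.1037]
eef_rot: [0.001, 0.382, 0.924, 0.0]
wrist_force: [-2.3, -2.8, 8.0]
opening: 0.187
grasp_force: 58.2
```

Call:
move_arm:
  series:
    - [[0,0,0,0,0],[0,0,0,0,0],[0,0,0,0,0],[0,0,0,-1,0],[0,0,0,-2,0],[0,0,0,-3,0],[0,0,0,-4,0],[0,0,0,-5,0],[0,0,0,-6,0],[0,0,0,-7,0]]

```text
time_s: 9.0
eef_pos: [0.4345, 0.1406, 0.1089]
eef_rot: [-0.0, 0.382, 0.924, -0.0]
wrist_force: [-0.3, 0.5, -1.1]
opening: -0.001
grasp_force: 0.0
```

```bash
python3 look.py l3
```

```text
9.0 [0.4345 0.1406 0.1089] -0.0013044343856967902 0.0 [-0.28  0.48 -1.12] [ 0.02 -0.01 -0.  ]
scene clean-x:0.0901 a:0.0903 c:0.0908 b:0.0909 long-mid:0.0905 longlow-mid:0.0900
side clean-x:0.0865 a:0.0874 c:0.0891 b:0.0883 long-mid:0.0873 longlow-mid:0.0875
wrist clean-x:0.0882 a:0.0884 c:- b:- long-mid:- longlow-mid:-
```

The shallow bite slipped off and the liner is undisturbed. I'll retry the diagonal pinch deeper.

Call:
move_arm:
  series:
    - [[0,0,0,-20,0],[0.2,0,0,-30,0],[0.4,0,0,-30,0],[0.6,0,0,-30,0],[0.6,0,0,-30,0],[0.6,0,0,-20,0],[0.6,0,0,-10,0],[0.6,0,0,0,0],[0.6,0,0,10,0],[0.6,0,0,10.5,0]]

```text
time_s: 9.98
eef_pos: [0.4326, 0.1404, 0.0955]
eef_rot: [-0.002, 0.382, 0.924, -0.001]
wrist_force: [-0.6, 0.5, -0.2]
opening: 0.598
grasp_force: 0.0
```

Call:
move_arm:
  series:
    - [[0.5,0,0,0,0],[0.4,0,0,0,0],[0.35,0,0,0,0],[0.3,0,0,0,0],[0.25,0,0,0,0],[0.2,0,0,0,0],[0.1,0,0,0,0],[0,0,0,0,0],[0,0,0,0,0],[0,0,0,0,0]]

```text
time_s: 10.82
eef_pos: [0.435, 0.1408, 0.0991]
eef_rot: [0.0, 0.382, 0.924, 0.0]
wrist_force: [-2.3, 0.7, 6.6]
opening: 0.219
grasp_force: 59.2
```

```bash
python3 look.py l4
```

```text
10.8167 [0.435  0.1408 0.0991] 0.21855092040962698 59.22441318165511 [-2.28  0.69  6.57] [0.19 0.32 0.17]
scene clean-x:0.0908 a:0.0917 c:0.0911 b:0.0910 long-mid:0.0913 longlow-mid:0.0901
side clean-x:- a:0.0868 c:0.0879 b:0.0891 long-mid:0.0890 longlow-mid:0.0883
wrist clean-x:0.0881 a:0.0890 c:- b:- long-mid:- longlow-mid:0.0733
```

Call:
move_arm:
  series:
    - [[0,0,0,-1,0],[0,0,0,-2,0],[0,0,0,-3,0],[0,0,0,-4,0],[0,0,0,-5,0],[0,0,0,-6,0],[0,0,0,-7,0],[0,0,0,-8,0],[0,0,0,-8,0],[0,0,0,-8,0]]

```text
time_s: 11.8
eef_pos: [0.4345, 0.1404, 0.1064]
eef_rot: [-0.0, 0.382, 0.924, -0.0]
wrist_force: [-0.8, 0.0, -2.8]
opening: 0.222
grasp_force: 58.9
```

```bash
python3 look.py l5
```

```text
11.8 [0.4345 0.1404 0.1064] 0.2217659165048755 58.94850767101161 [-0.75  0.   -2.82] [-0.24  0.25 -0.03]
scene clean-x:0.0970 a:0.0956 c:0.0949 b:0.0919 long-mid:0.0931 longlow-mid:0.0952
side clean-x:0.0822 a:- c:0.0922 b:0.0909 long-mid:0.0910 longlow-mid:0.0931
wrist clean-x:0.0946 a:0.0930 c:- b:- long-mid:- longlow-mid:0.0773
```

The liner now tips diagonally as wanted, with dab_b's corner almost unmoved. Continuing.

Call:
move_arm:
  series:
    - [[0,0,0,-1,0],[0,0,0,-2,0],[0,0,0,-3,0],[0,0,0,-4,0],[0,0,0,-5,0],[0,0,0,-6,0],[0,0,0,-7,0],[0,0,0,-8,0],[0,0,0,-9,0],[0,0,0,-9,0]]

```text
time_s: 12.78
eef_pos: [0.4349, 0.1406, 0.1158]
eef_rot: [0.0, 0.382, 0.924, 0.0]
wrist_force: [0.6, -0.5, -1.9]
opening: 0.218
grasp_force: 59.0
```

```bash
python3 look.py l6
```

```text
12.7833 [0.4349 0.1406 0.1158] 0.21754032537027693 58.97881678305566 [ 0.55 -0.55 -1.86] [-0.15  0.38 -0.  ]
scene clean-x:0.1065 a:0.1060 c:0.0984 b:0.0983 long-mid:0.1014 longlow-mid:0.1011
side clean-x:0.0840 a:- c:0.0970 b:0.0958 long-mid:0.1002 longlow-mid:0.0993
wrist clean-x:0.1043 a:0.1040 c:- b:- long-mid:- longlow-mid:0.0860
```

Dab_a has let go, but the far side is now coming up too (about 7 mm at b and c). I'll seat it again and pinch the short wall with a shallow bite, so that it hinges about y while b and c hold the far end down.

Call:
move_arm:
  series:
    - [[0,0,0,4,0],[0,0,0,8,0],[0,0,0,12,0],[0,0,0,16,0],[0,0,0,16,0],[0.2,0,0,16,0],[0.4,0,0,16,0],[0.6,0,0,16,0],[0.6,0,0,16,0],[0.6,0,0,0,0]]

```text
time_s: 13.77
eef_pos: [0.4324, 0.1403, 0.1131]
eef_rot: [-0.002, 0.383, 0.924, -0.001]
wrist_force: [0.3, -0.0, -0.1]
opening: 0.601
grasp_force: 0.0
```

Call:
move_arm:
  series:
    - [[0.6,0,0,-20,0],[0.6,0,0,-50,0],[0.5,0,0,-70,0.12],[0.5,4,2,-70,0.24],[0.5,8,4,-70,0.36],[0.5,12,6,-70,0.48],[0.5,14,8,-70,0.6],[0.5,14,8,-70,0.72],[0.5,14,8,-70,0.785],[0.5,14,8,-70,0.785]]

```text
time_s: 14.6
eef_pos: [0.4303, 0.1561, 0.1854]
eef_rot: [0.0, 0.708, 0.707, -0.0]
wrist_force: [-0.1, 0.5, -0.6]
opening: 0.5
grasp_force: 0.0
```

```bash
python3 rim.py w7; python3 look.py l7
```

```text
14.6 [0.4303 0.1561 0.1854] 0.5001427614617296 [-0.13021929  0.45171432 -0.55695805]
[[0.001, 1.0, -0.0], [1.0, -0.001, -0.0], [-0.0, -0.0, -1.0]]
14124 [[0.4273, 0.1279, 0.0808], [0.4873, 0.2092, 0.0872], [0.6208, 0.2882, 0.0891]]
xrim y 0.15 648 [0.4254 0.4394] 0.087
xrim y 0.18 596 [0.4273 0.4355] 0.0872
xrim y 0.21 688 [0.4286 0.4374] 0.0873
xrim y 0.24 787 [0.4303 0.4387] 0.0873
xrim y 0.27 868 [0.4318 0.4399] 0.0874
yrim x 0.46 684 [0.134  0.1434] 0.0869
yrim x 0.49 661 [0.1325 0.1418] 0.087
yrim x 0.52 670 [0.1309 0.1401] 0.087
yrim x 0.55 650 [0.1291 0.1386] 0.0869
yrim x 0.58 653 [0.1277 0.1371] 0.0869
14.65 [0.4304 0.156  0.1854] 0.49697786048651604 0.0 [ 0.4   0.37 -0.39] [ 0.02  0.02 -0.01]
scene clean-x:0.0908 a:0.0912 c:0.0907 b:0.0901 long-mid:0.0905 longlow-mid:0.0894
side clean-x:0.0883 a:0.0893 c:0.0885 b:0.0885 long-mid:0.0893 longlow-mid:0.0870
wrist clean-x:0.0884 a:0.0887 c:- b:- long-mid:0.0887 longlow-mid:0.0879
```

View pics/w7.png

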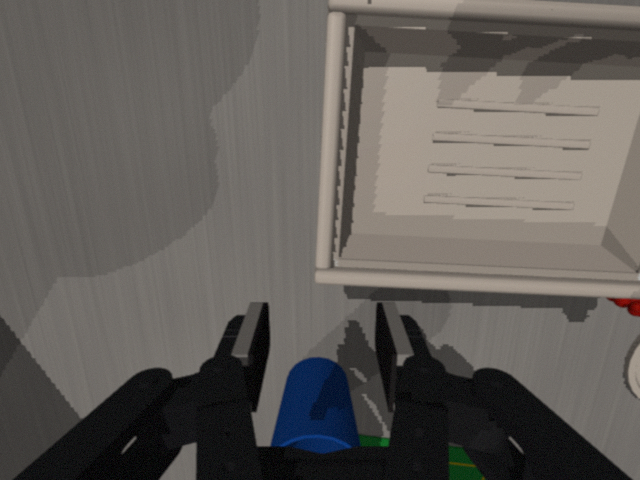

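The liner is seated again and the stack is only slightly yawed (about 3°). The dab_a side is free, c shows at (625,302). Pinching the short wall near the corner.

Call:
move_arm:
  series:
    - [[0.5,0,0,30,0.05],[0.5,0,0,60,0.05],[0.5,0,0.5,75,0.05],[0.5,0,0.5,83,0.05],[0.4,0,0.5,83,0.05],[0.3,0,0.5,83,0.05],[0.2,0,0.5,83,0.05],[0.1,0,0.5,83,0.05],[0,0,0.5,83,0.05],[0,0,0.5,83,0.05]]

```text
time_s: 15.63
eef_pos: [0.4321, 0.1561, 0.1039]
eef_rot: [0.001, 0.724, 0.69, 0.001]
wrist_force: [-0.6, -0.0, 6.5]
opening: 0.084
grasp_force: 59.0
```

Call:
move_arm:
  series:
    - [[0,0,0,0,0],[0,0,0,-1,0],[0,0,0,-2,0],[0,0,0,-3,0],[0,0,0,-4,0],[0,0,0,-5,0],[0,0,0,-6,0],[0,0,0,-7,0],[0,0,0,-8,0],[0,0,0,-8,0]]

```text
time_s: 16.47
eef_pos: [0.431, 0.1561, 0.1106]
eef_rot: [0.0, 0.724, 0.69, 0.0]
wrist_force: [-0.2, 0.4, -0.7]
opening: 0.084
grasp_force: 58.7
```

```bash
python3 look.py l8
```

```text
16.4667 [0.431  0.1561 0.1106] 0.08399719218805891 58.66981630213559 [-0.23  0.37 -0.73] [-0.1   0.08 -0.01]
scene clean-x:0.1089 a:0.0959 c:0.0916 b:0.0910 long-mid:0.0927 longlow-mid:0.0936
side clean-x:0.0934 a:0.0741 c:0.0899 b:0.0884 long-mid:0.0905 longlow-mid:0.0912
wrist clean-x:0.0946 a:0.0943 c:- b:- long-mid:- longlow-mid:0.0916
```

Near end is up 7 mm and the far end about 1 mm, which is the hinge I wanted. Continuing up.

Call:
move_arm:
  series:
    - [[0,0,0,-2,0],[0,0,0,-4,0],[0,0,0,-6,0],[0,0,0,-8,0],[0,0,0,-10,0],[0,0,0,-12,0],[0,0,0,-14,0],[0,0,0,-16,0],[0,0,0,-16,0],[0,0,0,-16,0]]

```text
time_s: 17.45
eef_pos: [0.4309, 0.1561, 0.1265]
eef_rot: [-0.0, 0.724, 0.69, -0.0]
wrist_force: [-0.1, -0.1, -2.3]
opening: 0.086
grasp_force: 59.3
```

```bash
python3 look.py l9
```

```text
17.45 [0.4309 0.1561 0.1265] 0.08578241717301974 59.29882009571884 [-0.12 -0.11 -2.27] [0.02 0.17 0.04]
scene clean-x:0.1123 a:0.1114 c:0.0959 b:0.0947 long-mid:0.1031 longlow-mid:0.1033
side clean-x:0.1092 a:0.0606 c:0.0942 b:0.0915 long-mid:0.0990 longlow-mid:0.1013
wrist clean-x:0.1104 a:0.1095 c:- b:- long-mid:- longlow-mid:0.1013
```

Clean corner is about 22 mm up and the far corner 3–4 mm, so step 1 should be met. I'll add 1 mm for margin, then seat it and regrip at mid long wall to free c and then b.

Call:
move_arm:
  series:
    - [[0,0,0,-1,0],[0,0,0,-1,0],[0,0,0,-1,0],[0,0,0,4,0],[0,0,0,9,0],[0,0,0,14,0],[0,0,0,19,0],[0,0,0,23,0],[0,0,0,23,0],[0.3,0,0,23,0]]

```text
time_s: 18.43
eef_pos: [0.4312, 0.1561, 0.1036]
eef_rot: [0.0, 0.724, 0.69, 0.0]
wrist_force: [0.2, 0.3, -0.0]
opening: 0.205
grasp_force: 0.0
```

Call:
move_arm:
  series:
    - [[0.5,0,0,0,0],[0.5,0,0,-25,0],[0.5,0,0,-55,0],[0.5,0,20,-80,0],[0.5,-10,50,-80,-0.12],[0.5,-20,80,-80,-0.24],[0.5,-20,105,-80,-0.36],[0.5,-20,115,-80,-0.48],[0.5,-20,115,-80,-0.6],[0.5,-20,115,-80,-0.72]]

```text
time_s: 19.27
eef_pos: [0.5456, 0.1301, 0.1828]
eef_rot: [-0.0, 0.433, 0.902, -0.0]
wrist_force: [-0.3, -0.3, -0.2]
opening: 0.498
grasp_force: 0.0
```

Call:
move_arm:
  series:
    - [[0.5,0,0,0,-0.12],[0.5,0,0,0,-0.24],[0.5,0,0,0,-0.36],[0.5,0,0,0,-0.48],[0.5,0,0,0,-0.6],[0.5,0,0,0,-0.72],[0.5,0,0,0,-0.85],[0.5,0,0,0,-0.85],[0.5,0,0,0,-0.85],[0.5,0,0,0,-0.85]]

```text
time_s: 20.1
eef_pos: [0.5448, 0.1305, 0.1833]
eef_rot: [-0.0, 0.027, 1.0, 0.0]
wrist_force: [0.3, 0.3, -0.3]
opening: 0.504
grasp_force: 0.0
```

```bash
python3 rim.py w10; python3 look.py l10
```

```text
20.1 [0.5448 0.1305 0.1833] 0.5038062228773508 [ 0.30571232  0.29827369 -0.28135806]
[[-0.999, 0.053, -0.0], [0.053, 0.999, 0.0], [0.0, 0.0, -1.0]]
17795 [[0.4266, 0.1278, 0.0842], [0.4778, 0.2036, 0.0873], [0.6442, 0.2905, 0.0891]]
xrim y 0.15 1050 [0.4254 0.4391] 0.0873
xrim y 0.18 920 [0.4268 0.4353] 0.0874
xrim y 0.21 957 [0.428  0.4369] 0.0874
xrim y 0.24 958 [0.4294 0.4384] 0.0874
xrim y 0.27 912 [0.4311 0.4397] 0.0874
yrim x 0.46 876 [0.1333 0.1426] 0.0873
yrim x 0.49 763 [0.132  0.1412] 0.0873
yrim x 0.52 691 [0.1304 0.14  ] 0.0872
yrim x 0.55 600 [0.1288 0.1383] 0.0872
yrim x 0.58 514 [0.1275 0.1367] 0.0873
20.15 [0.5448 0.1305 0.1833] 0.5028409615749342 0.0 [ 0.66 -0.33 -0.37] [ 0.01  0.01 -0.01]
scene clean-x:0.0903 a:0.0907 c:0.0911 b:0.0909 long-mid:0.0896 longlow-mid:0.0894
side clean-x:0.0886 a:0.0891 c:0.0885 b:0.0892 long-mid:0.0872 longlow-mid:0.0880
wrist clean-x:0.0885 a:0.0888 c:0.0883 b:0.0883 long-mid:0.0886 longlow-mid:0.0882
```

Call:
move_arm:
  series:
    - [[0.5,-8,2,25,0],[0.5,-15,3.5,55,0],[0.5,-15,3.5,73,0],[0.5,-15,3.5,82,0],[0.4,-15,3.5,82,0],[0.3,-15,3.5,82,0],[0.2,-15,3.5,82,0],[0.1,-15,3.5,82,0],[0,-15,3.5,82,0],[0,-15,3.5,82,0]]

```text
time_s: 21.13
eef_pos: [0.5612, 0.1332, 0.1033]
eef_rot: [0.002, 0.025, 1.0, -0.0]
wrist_force: [-1.6, -0.2, 7.0]
opening: 0.081
grasp_force: 59.0
```

Call:
move_arm:
  series:
    - [[0,0,0,0,0],[0,0,0,-2,0],[0,0,0,-4,0],[0,0,0,-6,0],[0,0,0,-8,0],[0,0,0,-10,0],[0,0,0,-12,0],[0,0,0,-14,0],[0,0,0,-14,0],[0,0,0,-14,0]]

```text
time_s: 21.97
eef_pos: [0.56, 0.1332, 0.1155]
eef_rot: [-0.0, 0.025, 1.0, -0.0]
wrist_force: [0.3, -0.1, -1.1]
opening: 0.088
grasp_force: 58.9
```

```bash
python3 look.py l11
```

```text
21.9667 [0.56   0.1332 0.1155] 0.08767526417377594 58.875705396349076 [ 0.31 -0.13 -1.09] [-0.17  0.06 -0.02]
scene clean-x:0.1017 a:0.0974 c:0.1012 b:0.0961 long-mid:0.0953 longlow-mid:0.0910
side clean-x:0.0986 a:0.0953 c:0.0996 b:0.0935 long-mid:0.0917 longlow-mid:0.1017
wrist clean-x:- a:- c:- b:0.0932 long-mid:- longlow-mid:0.1002
```

c has let go; only b is left. Lifting on.

Call:
move_arm:
  series:
    - [[0,0,0,-2,0],[0,0,0,-4,0],[0,0,0,-6,0],[0,0,0,-8,0],[0,0,0,-10,0],[0,0,0,-12,0],[0,0,0,-14,0],[0,0,0,-16,0],[0,0,0,-18,0],[0,0,0,-18,0]]

```text
time_s: 22.95
eef_pos: [0.5602, 0.1332, 0.134]
eef_rot: [0.0, 0.025, 1.0, 0.0]
wrist_force: [-0.4, -0.5, -1.5]
opening: 0.087
grasp_force: 59.8
```

```bash
python3 look.py l12
python3 - <<'E'
import cv2,numpy as np
f=lambda i:cv2.resize(i,(400,300),interpolation=cv2.INTER_CUBIC)
a=cv2.imread("pics/side_l12.png")[145:235,225:345];c=cv2.imread("pics/scene_l12.png")[215:305,330:450]
cv2.imwrite("pics/cmp12.png",np.hstack([f(a),f(c)]))
E
```

```text
22.95 [0.5602 0.1332 0.134 ] 0.0866851996697106 59.83667964086635 [-0.42 -0.52 -1.51] [-0.44  0.08  0.03]
scene clean-x:0.1183 a:0.1090 c:0.1186 b:0.1057 long-mid:0.1053 longlow-mid:0.1097
side clean-x:0.1160 a:0.1076 c:0.1156 b:0.1035 long-mid:0.1031 longlow-mid:0.1350
wrist clean-x:- a:- c:- b:0.1048 long-mid:- longlow-mid:0.1184
```

View pics/cmp12.png

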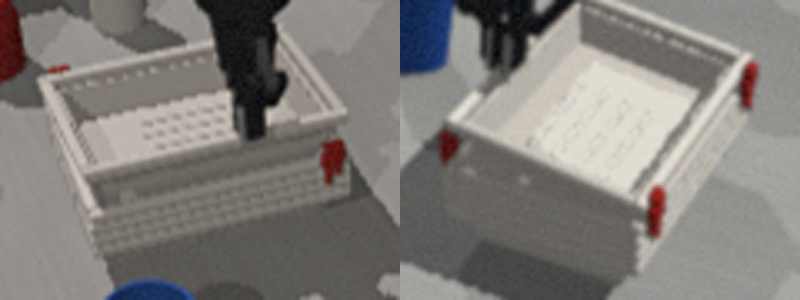

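Gap is opening all round and the stack looks put. Continuing up.

Call:
move_arm:
  series:
    - [[0,0,0,-2,0],[0,0,0,-4,0],[0,0,0,-6,0],[0,0,0,-8,0],[0,0,0,-10,0],[0,0,0,-12,0],[0,0,0,-14,0],[0,0,0,-14,0],[0,0,0,-14,0],[0,0,0,-14,0]]

```text
time_s: 23.93
eef_pos: [0.56, 0.1333, 0.1475]
eef_rot: [0.0, 0.025, 1.0, 0.0]
wrist_force: [-0.3, -0.8, -2.8]
opening: 0.083
grasp_force: 59.9
```

```bash
python3 look.py l13
python3 - <<'E'
import cv2,numpy as np
f=lambda i:cv2.resize(i,(400,300),interpolation=cv2.INTER_CUBIC)
a=cv2.imread("pics/side_l13.png")[145:235,225:345];c=cv2.imread("pics/scene_l13.png")[215:305,330:450]
cv2.imwrite("pics/cmp13.png",np.hstack([f(a),f(c)]))
E
```

```text
23.9333 [0.56   0.1333 0.1475] 0.08296013500624722 59.85725683160126 [-0.32 -0.81 -2.79] [-0.39  0.   -0.02]
scene clean-x:0.1321 a:0.1217 c:0.1321 b:0.1201 long-mid:0.1194 longlow-mid:0.1222
side clean-x:0.1287 a:0.1187 c:0.1301 b:0.1176 long-mid:0.1171 longlow-mid:0.1333
wrist clean-x:- a:- c:- b:0.1190 long-mid:- longlow-mid:0.1321
```

View pics/cmp13.png

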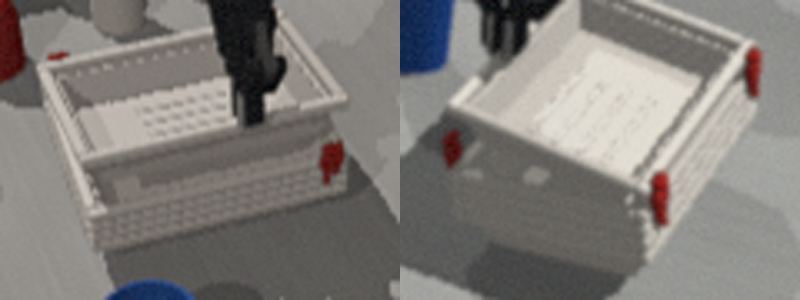

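The stack's far long side is tipping up with the liner: dabs a and b both rise in the right-hand crop. Lowering at once.

Call:
move_arm:
  series:
    - [[0,0,0,3,0],[0,0,0,7,0],[0,0,0,11,0],[0,0,0,15,0],[0,0,0,19,0],[0,0,0,22,0],[0,0,0,22,0],[0,0,0,22,0],[0,0,0,22,0],[0,0,0,22,0]]

```text
time_s: 24.92
eef_pos: [0.5613, 0.1318, 0.13]
eef_rot: [0.001, 0.025, 1.0, -0.001]
wrist_force: [-12.7, -7.4, 31.1]
opening: 0.087
grasp_force: 64.1
```

```bash
cat > red.py <<'E'
import sys
from h import *
for n in["scene","side"]:
    c=calibration(n);p,d=camera(n);cv2.imwrite(f"pics/{n}_{sys.argv[1]}.png",p);W=cloud(d,c);p=p.astype(int)
    red=(p[...,2]>p[...,1]+50)&(abs(W[...,0]-.54)<.13)&(abs(W[...,1]-.21)<.11)&(W[...,2]>.04)
    k,l=cv2.connectedComponents(red.astype(np.uint8))
    print(n,[((l==i).sum(),W[l==i].mean(0).round(3).tolist(),W[l==i][:,2].max().round(3)) for i in range(1,k) if (l==i).sum()>3])
E
python3 look.py l14;python3 red.py r14
python3 - <<'E'
from h import *
import numpy as np
for k in["l1","l13"]:
  for n in["scene","side"]:
    p=cv2.imread(f"pics/{n}_{k}.png").astype(int);red=((p[...,2]>p[...,1]+50)).astype(np.uint8)
    red=red[140:310,225:445];r,l,s,ce=cv2.connectedComponentsWithStats(red)
    print(k,n,[(s[i,4],(ce[i]+[225,140]).round(1).tolist()) for i in range(1,r) if s[i,4]>5])
E
```

```text
24.9167 [0.5613 0.1318 0.13  ] 0.08669977839531992 64.13232204242377 [-12.73  -7.36  31.12] [-1.1   2.22  0.09]
scene clean-x:0.1210 a:0.1267 c:0.1179 b:0.1265 long-mid:0.1263 longlow-mid:0.1075
side clean-x:0.1173 a:0.1243 c:0.1169 b:0.1231 long-mid:0.1240 longlow-mid:0.1145
wrist clean-x:- a:- c:- b:0.1226 long-mid:- longlow-mid:0.1150
scene [(np.int64(34), [0.46, 0.315, 0.089], np.float64(0.101)), (np.int64(11), [0.635, 0.137, 0.087], np.float64(0.089)), (np.int64(51), [0.643, 0.303, 0.087], np.float64(0.101))]
side [(np.int64(49), [0.626, 0.131, 0.081], np.float64(0.096))]
l1 scene [(np.int32(32), [433.1, 240.3]), (np.int32(15), [346.4, 255.7]), (np.int32(80), [226.4, 285.7]), (np.int32(38), [409.1, 279.7])]
l1 side [(np.int32(114), [226.7, 154.8]), (np.int32(24), [424.5, 140.4]), (np.int32(9), [301.8, 155.8]), (np.int32(11), [241.0, 170.0]), (np.int32(56), [324.3, 190.6]), (np.int32(122), [435.6, 238.9]), (np.int32(13), [425.9, 244.5]), (np.int32(6), [433.8, 249.8]), (np.int32(8), [430.1, 255.9]), (np.int32(9), [440.7, 267.0]), (np.int32(8), [443.1, 271.1])]
l13 scene [(np.int32(42), [435.6, 235.5]), (np.int32(23), [345.2, 258.8]), (np.int32(58), [407.8, 273.3]), (np.int32(78), [226.4, 285.5])]
l13 side [(np.int32(117), [226.8, 155.1]), (np.int32(23), [424.7, 140.4]), (np.int32(8), [241.2, 161.4]), (np.int32(50), [323.9, 192.4]), (np.int32(128), [435.7, 239.9]), (np.int32(9), [425.6, 247.0]), (np.int32(6), [429.8, 256.5]), (np.int32(26), [439.9, 267.5])]
```

Pressing down jams it: the liner now rests on top of the stack rim, so the last dab may have let go. I'll back up gently and look.

Call:
move_arm:
  series:
    - [[0,0,0,-2,0],[0,0,0,-4,0],[0,0,0,-6,0],[0,0,0,-7,0],[0,0,0,-8,0],[0,0,0,-8,0],[0,0,0,-8,0],[0,0,0,-8,0],[0,0,0,-8,0],[0,0,0,-8,0]]

```text
time_s: 26.0
eef_pos: [0.5599, 0.1332, 0.1332]
eef_rot: [-0.0, 0.025, 1.0, -0.0]
wrist_force: [-0.1, 0.7, -0.9]
opening: 0.082
grasp_force: 59.6
```

```bash
python3 look.py l15;python3 red.py r15
python3 - <<'E'
import cv2,numpy as np
f=lambda i:cv2.resize(i,(400,300),interpolation=cv2.INTER_CUBIC)
a=cv2.imread("pics/side_l15.png")[145:235,225:345];c=cv2.imread("pics/scene_l15.png")[215:305,330:450]
cv2.imwrite("pics/cmp15.png",np.hstack([f(a),f(c)]))
E
```

```text
26.0 [0.5599 0.1332 0.1332] 0.0816445143486849 59.59796906914562 [-0.05  0.71 -0.94] [-0.   -0.01  0.03]
scene clean-x:0.1187 a:0.1173 c:0.1205 b:0.1177 long-mid:0.1169 longlow-mid:0.1084
side clean-x:0.1178 a:0.1156 c:0.1185 b:0.1170 long-mid:0.1145 longlow-mid:0.1241
wrist clean-x:- a:- c:- b:0.1156 long-mid:- longlow-mid:0.1180
scene [(np.int64(33), [0.459, 0.315, 0.087], np.float64(0.1)), (np.int64(15), [0.633, 0.137, 0.087], np.float64(0.098)), (np.int64(50), [0.643, 0.303, 0.089], np.float64(0.102))]
side [(np.int64(54), [0.626, 0.131, 0.084], np.float64(0.101))]
```

View pics/cmp15.png

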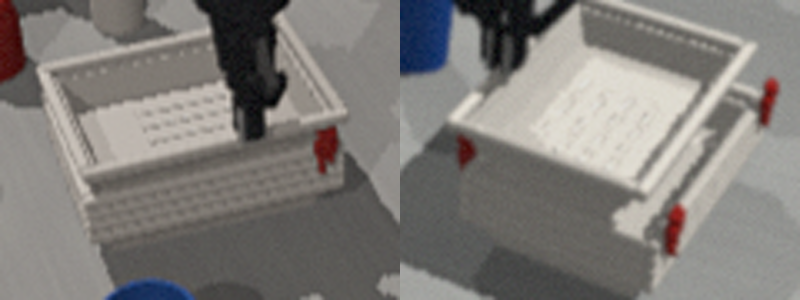

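The liner is free, level and carrying only its own weight; the stack stands with its dabs let go, shifted about 1 cm. Lifting straight off.

Call:
move_arm:
  series:
    - [[0,0,0,-4,0],[0,0,0,-10,0],[0,0,0,-20,0],[0,0,0,-35,0],[0,0,0,-52,0],[0,0,0,-70,0],[0,0,0,-88,0],[0,0,0,-105,0],[0,0,0,-118,0],[0,0,0,-122,0]]

```text
time_s: 27.08
eef_pos: [0.5614, 0.1333, 0.2595]
eef_rot: [0.003, 0.025, 1.0, 0.0]
wrist_force: [1.4, 0.8, 0.0]
opening: 0.085
grasp_force: 59.6
```

```bash
python3 red.py r16
python3 - <<'E'
from h import *
o=ctrl.get_obs();print(o["time_s"],o["eef_pos"],o["grasp_force"],o["wrist_force"].round(2))
p,d=camera("side");c=calibration("side");W=cloud(d,c);p=p.astype(int)
m=(d>0)&(p.max(-1)-p.min(-1)<60)&(p.sum(-1)>300)
for lo,hi in((.06,.085),(.215,.265)):
    q=W[m&(W[...,2]>lo)&(W[...,2]<hi)&(abs(W[...,0]-.54)<.15)&(abs(W[...,1]-.21)<.13)]
    r=cv2.minAreaRect((q[:,:2]*1000).astype(np.float32));print(len(q),r)
    if lo>.2:
        A=np.c_[q[:,:2],np.ones(len(q))]
E
cp pics/scene_r16.png pics/s16.png
```

```text
scene [(np.int64(36), [0.458, 0.315, 0.087], np.float64(0.1)), (np.int64(19), [0.633, 0.137, 0.091], np.float64(0.101)), (np.int64(46), [0.643, 0.303, 0.088], np.float64(0.102))]
side [(np.int64(19), [0.636, 0.297, 0.085], np.float64(0.096)), (np.int64(36), [0.453, 0.31, 0.088], np.float64(0.098)), (np.int64(57), [0.626, 0.131, 0.084], np.float64(0.102))]
27.1833 [0.56072746 0.13326959 0.25728183] 59.59870744496584 [-0.18  0.08 -2.  ]
1123 ((540.8987426757812, 225.00311279296875), (170.8641357421875, 219.82249450683594), 86.31157684326172)
1363 ((537.7064819335938, 204.56727600097656), (166.51429748535156, 221.48704528808594), 86.03117370605469)
```

View pics/s16.png

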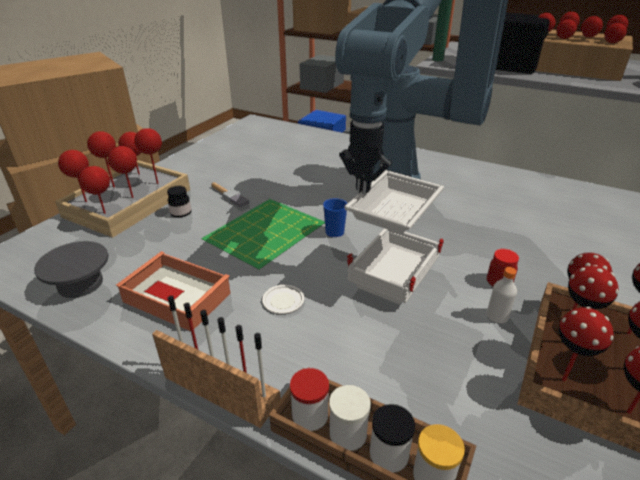

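The liner is held clear at about 20 cm and the stack has moved only ~15 mm. Carrying it over to the mat.

Call:
move_arm:
  series:
    - [[0,0,-8,0,0],[0,0,-22,0,0],[0,0,-42,0,0],[0,0,-65,0,0],[0,0,-88,0,0],[0,0,-112,0,0],[0,0,-136,0,0],[0,0,-160,0,0],[0,0,-184,0,0],[0,0,-208,0,0]]

```text
time_s: 28.07
eef_pos: [0.5486, -0.0768, 0.2545]
eef_rot: [-0.001, 0.025, 1.0, 0.0]
wrist_force: [1.0, 0.3, -0.8]
opening: 0.083
grasp_force: 59.6
```

Call:
move_arm:
  series:
    - [[0,0,-24,0,0],[0,0,-48,0,0],[0,0,-72,0,0],[0,0,-96,0,0],[0,0,-120,0,0],[0,0,-144,0,0],[0,0,-165,0,0],[0,0,-182,0,0],[0,0,-192,0,0],[0,0,-197,0,0]]

```text
time_s: 28.9
eef_pos: [0.539, -0.273, 0.2548]
eef_rot: [-0.0, 0.026, 1.0, 0.0]
wrist_force: [-0.7, 0.8, -0.2]
opening: 0.083
grasp_force: 59.6
```

Call:
move_arm:
  series:
    - [[0,0,0,0,0],[0,0,0,0,0],[0,0,0,0,0],[0,0,0,0,0],[0,0,0,0,0],[0,0,0,0,0],[0,0,0,0,0],[0,0,0,0,0],[0,0,0,0,0],[0,0,0,0,0]]

```text
time_s: 29.73
eef_pos: [0.5398, -0.2713, 0.2555]
eef_rot: [-0.0, 0.025, 1.0, 0.0]
wrist_force: [-0.3, -0.3, -0.9]
opening: 0.083
grasp_force: 59.6
```

```bash
python3 red.py r17
python3 - <<'E'
from h import *
o=ctrl.get_obs();print(o["time_s"],o["eef_pos"],o["grasp_force"],o["wrist_force"].round(2),abs(o["dq"]).max())
p,d=camera("side");c=calibration("side");W=cloud(d,c);p=p.astype(int)
m=(d>0)&(p.max(-1)-p.min(-1)<60)&(p.sum(-1)>300)&(abs(W[...,0]-.52)<.16)&(abs(W[...,1]+.2)<.12)
q=W[m&(W[...,2]>.215)&(W[...,2]<.275)]
r=cv2.minAreaRect((q[:,:2]*1000).astype(np.float32));print(len(q),r,np.percentile(q[:,2],[2,50,98]))
f=W[m&(W[...,2]>.185)&(W[...,2]<.225)&(abs(W[...,0]-.53)<.06)&(abs(W[...,1]+.2)<.03)]
if len(f)>20:print("floor",len(f),f.mean(0),np.linalg.lstsq(np.c_[f[:,:2],np.ones(len(f))],f[:,2],rcond=None)[0])
E
```

```text
scene [(np.int64(37), [0.459, 0.315, 0.088], np.float64(0.101)), (np.int64(38), [0.63, 0.137, 0.091], np.float64(0.103)), (np.int64(47), [0.643, 0.304, 0.089], np.float64(0.102))]
side [(np.int64(33), [0.638, 0.298, 0.088], np.float64(0.097)), (np.int64(39), [0.454, 0.31, 0.088], np.float64(0.098)), (np.int64(61), [0.626, 0.131, 0.084], np.float64(0.101))]
29.8333 [ 0.53983557 -0.2713077   0.25551906] 59.602103820070624 [ 0.7   0.48 -0.93] 0.0015524104823641444
2195 ((516.2947387695312, -199.65525817871094), (166.39085388183594, 219.72703552246094), 87.45191955566406) [0.21636296 0.23490252 0.24116916]
floor 956 [ 0.51615844 -0.19915595  0.20163677] [ 0.0025736  -0.0233406   0.19565997]
```

View pics/side_r17.png

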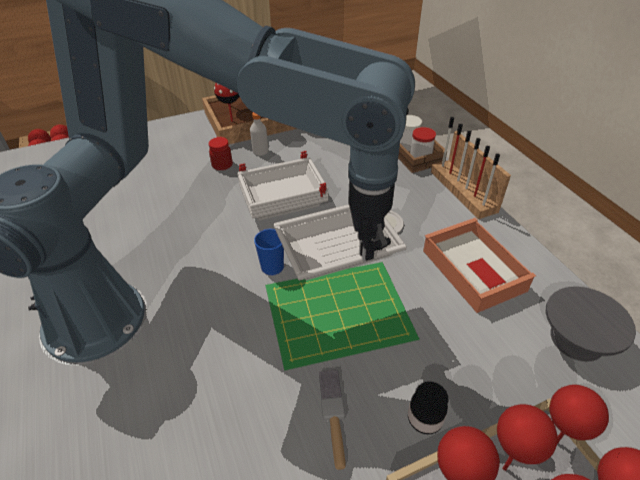

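The side view shows the liner held around (340,240), its centre measured over the mat at 20 cm and level within 1.5°. The stack is upright at (285,190) and the bystanders are in place. Handing in.

```bash
python3 -c "
from bench import order;print(order.hand_in())"
```

```text
the job is handed in; nothing more can be done
None
```

The top liner is off the stack and held level, right way up, about 20 cm above the table over the mat. The stack was tipped briefly on the way but stands upright about 1.5 cm from its start, and the job is handed in (hand-in returned no verdict).

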